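# Unlock the climate panel and show it to the inspection camera

## Task

In the test nest, slide the black transport-lock knob away from the climate control panel until it is fully at its end stop, then take the panel out by the block on its top. Hold it in the air in front of the inspection camera, upright as it stood but leaned back so that its face is square to the lens, with the middle of the face on the camera's line of sight and 200 mm from the lens glass; finish still holding it there, motionless. Leave the lock open, do not touch the camera or its stand, and leave the other things on the bench where they lie.

Things in the scene. Friction and masses are not known exactly. Their poses are not given: they have to be found in the camera images.
- panel: Car climate control panel, 0.2-0.45 kg, loose, upright in the nest, axes parallel to the nest's, face away from the robot. Black front plate 120 wide (y) x 55 high x 8 mm with display, two dials, five keys; grey housing 100 x 50 mm behind; x from -22 to +18 mm. Ears to y = +-80 mm, 20-26 mm up. Origin: centre of underside; +x out of the face, y along its width, z up.
- panel_face (a point): Centre of the panel's face (front plate), at x = 18 mm, z = 27.5 mm in the panel's frame. Axes as the panel.
- panel_back (a point): Centre of the back of the panel's housing, at x = -22 mm, z = 27.5 mm in the panel's frame. Axes as the panel.
- panel_block (a point): Centre of the top of the plain grey grip block on the middle of the panel's top, 87 mm above the panel's underside (99 mm above the bench at the start). The block is 28 mm thick (panel x), 40 mm wide (y) and rises 32 mm above the 55 mm high front plate. Axes as the panel.
- nest: Test nest, fixed on the bench: aluminium plate 100 (x) x 275 mm (y from -90 to +185), 12 mm thick. Origin: on the bench under the pocket's centre; z up, +y from pocket to lock. Pocket floor 12 mm and wall tops 30 mm above the bench; the panel stands in it with 2.5 mm play and comes out straight up.
- lock (a joint): Transport lock, a slide, in m: 0 = locked (a steel tongue covers the panel's ear at the +y end by 16 mm and keeps it from being lifted), 0.045 = end stop, open. Grows as the knob moves along the nest's +y, away from the panel. Starts at 0 to 0.006. Rubs with about 2.5 N and stays where it is left.
- lock_top (a point): Centre of the top of the lock's black knob, 79 mm above the bench. The knob is an upright block 14 mm thick (nest x), 22 mm wide (nest y), 32 mm high, on a steel carriage whose top is 47 mm above the bench; with the lock at 0 it stands 115 mm along +y from the nest's origin. Axes as the nest.
- camera_stand: Stand of the inspection camera, fixed: dark base 100 x 100 x 12 mm and a steel post 18 mm thick. Origin: on the bench straight below the lens glass, 55 mm ahead (-x) of the post and base centre. The camera on the post looks along the stand's -x, towards the robot's side.
- camera_head: Inspection camera fixed on the stand: aluminium case 44 x 44 x 62 mm, white ring 60 mm and black lens tube 34 mm across. Origin: centre of the lens glass, 259 mm above the bench, 55 mm ahead of the post. Looks along its -x, 0.35 rad (20 deg) down; y level, z picture's up. Show the panel with its axes parallel to these, face centre at (-200, 0, 0) mm here, 190 mm above the bench.
- terminal_block: Bystander: black terminal block with five ribs, 36 x 110 x 30 mm, loose. Origin: centre of its underside, y along it.
- screwdriver: Bystander: screwdriver with a black handle, 190 mm long, loose, lying along its x, handle to -x. Origin: on its underside.
- spare_knob: Bystander: round aluminium knob, 40 mm across at the foot, 24 mm high, loose, standing. Origin: centre of its underside.

How it is judged (in metres and radians):
On the way, in this order (a step that is already met when the one before it is completed fails the run):
1. the lock knob is at its end stop (value of joint lock above 0.041 m), for 0.2 s.
2. the panel is held by the fingers, lifted clear out of the nest (height (world z) of panel above 0.08 m and contact force between the fingers and panel above 1 N), for 0.2 s.
At the end, for the whole second after the job is handed in: Gripper still holds the panel at rest, nothing else carrying it; face towards the lens, face centre within 25 mm (each camera axis) of the point 200 mm before the lens glass; panel axes within 0.18 rad of the camera's, right way up; lock beyond 39 of 45 mm (x of panel_face in the frame of camera_head between -0.225 and -0.175 m and y of panel_face in the frame of camera_head between -0.025 and 0.025 m and z of panel_face in the frame of camera_head between -0.025 and 0.025 m and x of panel_back in the frame of camera_head below -0.2 m and angle between the x axis of panel and the x axis of camera_head, either way round below 0.18 rad and angle between the z axis of panel and the z axis of camera_head, either way round below 0.18 rad and angle between panel's own z axis and vertical below 0.7 rad and height (world z) of panel above 0.1 m and contact force between the fingers and panel above 1 N and contact force between panel and nest below 0.2 N and contact force between panel and camera_stand below 0.2 N and linear speed of panel below 0.02 m/s and angular speed of panel below 0.1 rad/s and value of joint lock above 0.039 m); the arm keeps its last pose, push and grip.
It fails at once if the camera or its stand is touched (over 1 N) (contact force between camera_stand and anything else above 1 N).
It fails at once if the terminal block is moved by more than 20 mm (distance of terminal_block from where it was at the start of the episode above 0.02 m).
It fails at once if the screwdriver is moved by more than 20 mm (distance of screwdriver from where it was at the start of the episode above 0.02 m).
It fails at once if the spare knob is moved by more than 20 mm (distance of spare_knob from where it was at the start of the episode above 0.02 m).
It also fails if it takes over 45 s, if anything falls off the work surface, if the arm or the gripper's body presses on something with over 40 N, if the wrist force passes 120 N, or if a joint passes its speed limit or range.

## Robot

A 6-joint arm with a two-finger parallel gripper is mounted at the origin on the work surface. World frame = base frame: x ahead of the robot, y to its left, z up, the work surface at z = 0. Lengths are in m, angles in degrees, forces in N, time in s.
With the tool pointing down it reaches from about 0.375 to 0.9 m from the base axis. Payload 3.1 kg.
Tool frame: the origin (TCP) lies on the centre line of the jaws, within the pads' length; the fingertips stand 17 mm ahead of it and the grasp point (between the pads) lies 2 mm behind it; z points along the fingers, y is the line along which they close (so a half turn about z gives the same grasp; the last joint's range is limited). The gripper opens to 87 mm and grips with 3 to 60 N. Pads are 19 mm wide; open, the fingers measure 117 mm over their backs; the gripper's body (75 mm by 190 mm) begins 51 mm behind the grasp point.
Start: joints at [63.856, 30.224, 82.088, -0, 67.689, -10.227], TCP at [0.171, 0.601, 0.24] pointing down, gripper open.
Joint ranges: [-176.69, 176.69], [-43.24, 126.21], [12.49, 139.97], [-82, 262], [0, 151.66], [-163.58, 163.58]. Speed limits (degrees/s): [159.86, 159.86, 180, 180, 180, 180].

## Interface

Orientations are given as a 3x3 rotation matrix whose columns are the frame's x, y, z axes.
In Python, from rig import bot, imaging, finder gives the robot as it stands. The module is installed in compiled form; this text tells all that it offers.
- The arm moves only by the tool play_rows, never from a script. Its argument "motion" is a list that holds one entry, the list of rows, each a list of 6 numbers: the shift along the tool's x, y, z in normalised numbers (1 is 60 cm), then the turn, a rotation vector about the tool's x, y, z in a scale on which 1.0 is 2 rad. In form: [[[dx, dy, dz, wx, wy, wz], ...]]. A call has 1 to 8 rows; each row is the pose to reach, as a shift and turn from the pose commanded when the call began, along the tool's axes at that moment; what a row does not reach only later rows make up. A row lasts 1/12 s, in which the tool goes at most 41.7 mm and 7.16 degrees, less where a joint would pass 70% of its speed; a pose out of reach is approached as far as the arm can. A call with a gripper value outside its range is refused whole. "fingers" is the finger opening in m, from 0 to 0.087, set as the call begins (left out, the last holds). The fingers move at their own pace and stop on an object; the grip force is fixed at half the most. Time passes only in rows, so rows that repeat a pose let the fingers close. It gives the time, the measured TCP pose, the force, the opening and the grip force at its end, in the units of the state.
- bot.read_state(): the state, without advancing time (a new reading comes with each control period).
- imaging.capture(name): name is "scene" or "top" or "wrist"; returns a dict with "frame" (420x560x3 uint8, red, green, blue), "camera_matrix" (3x3 intrinsics, pixels), "R" (3x3) and "t" (3): a world point X has camera coordinates R X + t. Camera axes: x right, y down, z forward; pixel columns grow to the right and rows downward; lengths in m; the calibration is good to about 2 mm. The wrist camera is an equidistant fisheye: a pixel r from the principal point sees the ray r / f radians off the axis. A picture is of the moment at which its call begins. There is no depth.
- bot.hand_in(): hands the job in; it is judged then, once.
Trained networks look in the newest picture that a camera, given by its name, has taken for a name from the list of things; names that differ only in an ending like _2 or _b are one class to them, and where a whole thing is asked for, a point or a joint stands for the part that bears it (a point fixed in the world has none). Each returns a list of dicts, best first, with "confidence" (0 to 1); they miss things now and then, are a little off and sometimes report something else, mostly with a low value. They report only what shows in the picture. A call takes as long as a camera call.
- finder.recognise(camera, name): "at" ([x, y, z] in m, in world coordinates, good to about 4 mm: the middle of the surface that is visible of it).
- finder.outline_of(camera, name): "pixels" (420x560 bool, what is visible of it).
The state is a dict: "time_s": time; "joint_positions": joint angles; "qvel": joint speeds; "tau": joint torques, N m; "position": TCP position; "tcp_rot": TCP orientation; "force": force on the tool from outside, world axes, zero at the start; "moment": the same for the moment, N m; "opening": opening from 0.0 (shut) to 1.0 (fully open); "grasp_force": force on a finger pad.
Only numpy, scipy, OpenCV 4.12 (cv2) and the standard library are available. Lean on these libraries where they do the work, as an engineer would, in place of code of your own. Each camera call takes 0.05 s, during which the arm holds its last target. There are 200 camera calls.

## Working session

There is one attempt and no reset: what is moved stays moved. The work goes in short steps, Python scripts to look and compute and a tool call to move; the robot and the scene stay as the last step left them, time stands still between calls to the robot, and variables do not carry over. Pictures are saved under pics/ and viewed, at most 10 in all, crops included, and the job is handed in when it is done.

Besides the shell and the picture viewer there is one more tool, called as name(argument=value, ...) on one line, values as JSON. play_rows: Moves the arm, as the interface text tells. Its arguments: {"type":"object","properties":{"motion":{"type":"array"},"fingers":{"type":"number"}},"required":["motion"]}

```bash
mkdir -p pics; python3 - <<'E'
from rig import bot,imaging,finder
import cv2,numpy as np
s=bot.read_state();print(s['time_s'],s['position'],np.round(s['tcp_rot'],3).tolist())
ims=[]
for c in("scene","top"):
    d=imaging.capture(c);ims.append(d['frame'])
    for n in("panel","panel_face","panel_block","nest","lock_top","lock","camera_stand","camera_head","terminal_block","screwdriver","spare_knob"):
        r=finder.recognise(c,n)
        print(c,n,[(np.round(x['at'],3).tolist(),round(x['confidence'],2)) for x in r[:2]])
    cv2.imwrite(f'pics/{c}0.png',d['frame'][:,:,::-1])
E
```

```text
0.0 [0.17104789 0.60041657 0.23859152] [[-0.962, 0.274, -0.001], [0.274, 0.962, -0.002], [0.0, -0.002, -1.0]]
scene panel [([0.469, -0.197, 0.062], 0.86), ([0.469, -0.088, 0.049], 0.19)]
scene panel_face [([0.477, -0.198, 0.066], 0.55)]
scene panel_block [([0.471, -0.195, 0.061], 0.87), ([0.827, 0.006, 0.292], 0.27)]
scene nest [([0.485, -0.115, 0.009], 0.8), ([0.475, -0.193, 0.061], 0.24)]
scene lock_top [([0.466, -0.088, 0.046], 0.56)]
scene lock [([0.471, -0.088, 0.046], 0.6), ([0.486, -0.118, 0.012], 0.4)]
scene camera_stand [([0.833, 0.01, 0.01], 0.93)]
scene camera_head [([0.824, 0.009, 0.292], 0.59)]
scene terminal_block [([0.525, -0.426, 0.013], 0.71)]
scene screwdriver []
scene spare_knob [([0.469, -0.087, 0.048], 0.28)]
top panel [([0.464, -0.198, 0.06], 0.61)]
top panel_face [([0.462, -0.198, 0.061], 0.66)]
top panel_block [([0.46, -0.199, 0.06], 0.72)]
top nest [([0.466, -0.126, 0.011], 0.76)]
top lock_top [([0.461, -0.091, 0.046], 0.65)]
top lock [([0.461, -0.091, 0.05], 0.69)]
top camera_stand [([0.804, 0.006, 0.013], 0.84)]
top camera_head [([0.806, 0.011, 0.294], 0.87)]
top terminal_block [([0.521, -0.426, 0.012], 0.67)]
top screwdriver [([0.584, 0.372, 0.022], 0.72)]
top spare_knob [([0.523, -0.424, 0.011], 0.47), ([0.453, 0.38, 0.023], 0.43)]
```

View pics/scene0.png

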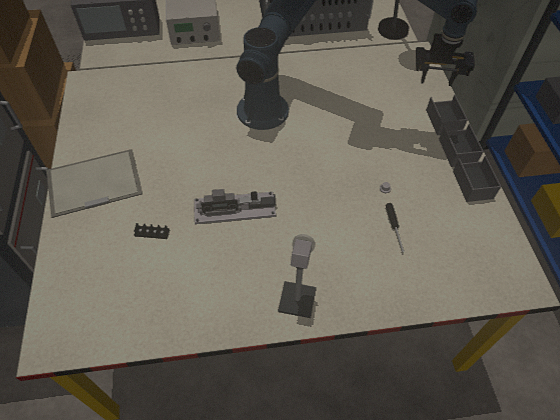

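View pics/top0.png

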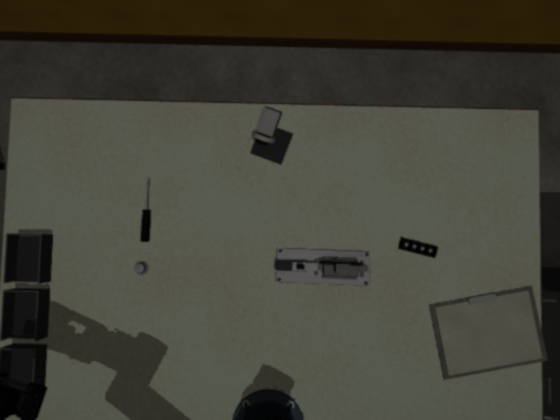

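The scene shot shows the nest (panel left at 220,203, black lock knob at 255,197), and the camera stand at (298,298). In the top shot the nest is centred at about (322,267), with the knob at (300,266) and the stand base at (272,145). Next I'll fit their poses from the outlines.

```bash
cat > h.py <<'E'
import numpy as np,cv2
def toplane(d,uv,z):
    K,R,t=np.array(d['camera_matrix']),np.array(d['R']),np.array(d['t'])
    uv=np.asarray(uv,float).reshape(-1,2)
    r=np.c_[uv,np.ones(len(uv))]@np.linalg.inv(K).T@R
    c=-R.T@t
    return (c+r*((z-c[2])/r[:,2])[:,None])[:,:2]
def proj(d,X):
    p=np.atleast_2d(X)@np.array(d['R']).T+d['t'];p=p@np.array(d['camera_matrix']).T
    return p[:,:2]/p[:,2:]
E
python3 - <<'E'
from rig import bot,imaging,finder
from h import *
for c in("scene","top"):
    d=imaging.capture(c)
    print(c,'cam at',np.round(-np.array(d['R']).T@d['t'],2),np.array(d['camera_matrix'])[0,0])
    for n,z in(("nest",.012),("panel",.055),("panel_block",.09),("lock",.05),("lock_top",.079),("camera_stand",.012),("camera_head",.26),("terminal_block",.03)):
        r=finder.outline_of(c,n)
        if not r: print(n,'none');continue
        m=r[0]['pixels'];m=np.asarray(m,np.uint8)
        cs=max(cv2.findContours(m,0,1)[0],key=cv2.contourArea) if n!="nest" else np.vstack(cv2.findContours(m,0,1)[0])
        w=toplane(d,cs+0.0,z)
        q=cv2.minAreaRect((w*1000).astype(np.float32))
        print(c,n,round(r[0]['confidence'],2),int(m.sum()),[np.round(v,1) for v in q])
        cv2.imwrite(f'pics/m_{c}_{n}.png',m*255)
    f=d['frame'][:,:,::-1]
    crop=(f[225:305,255:385] if c=="top" else f[180:230,185:285]); k=6 if c=="top" else 8
    a=cv2.resize(crop,None,fx=5,fy=5,interpolation=cv2.INTER_CUBIC)
    crop=(f[95:175,235:315] if c=="top" else f[225:325,260:335])
    b=cv2.resize(crop,None,fx=4 if c=='scene' else 5,fy=4 if c=='scene' else 5,interpolation=cv2.INTER_CUBIC)
    a=np.clip(a*1.6,0,255).astype(np.uint8);b=np.clip(b*1.6,0,255).astype(np.uint8)
    if c=="scene":
        o=np.zeros((400,800,3),np.uint8);o[:250,:500]=a;o[:400,500:]=b[:, :300]
        cv2.imwrite('pics/cs.png',o)
    else:
        a=cv2.resize(a,(500,308));b=cv2.resize(b,(300,300));o=np.zeros((308,800,3),np.uint8);o[:,:500]=a;o[:300,500:]=b
        cv2.imwrite('pics/ct.png',o)
E
python3 -c "
import cv2,numpy as np
cv2.imwrite('pics/all.png',cv2.resize(np.vstack([cv2.imread('pics/ct.png'),cv2.imread('pics/cs.png')]),(800,600)))"
```

```text
scene cam at [ 1.44 -0.14  1.37] 487.2535895554588
scene nest 0.87 1527 [array([ 463.5, -145.1]), array([109.3, 280.3]), np.float64(0.5)]
scene panel 0.95 651 [array([ 457.9, -198.3]), array([152. ,  90.5]), np.float64(88.6)]
scene panel_block 0.85 620 [array([ 482.1, -201.2]), array([139.1,  83.9]), np.float64(89.0)]
scene lock 0.65 195 [array([462.4, -96. ]), array([49.2, 71.8]), np.float64(1.2)]
scene lock_top 0.77 190 [array([482.9, -93.3]), array([68.9, 49. ]), np.float64(84.8)]
scene camera_stand 0.87 1747 [array([742.2,  40.6]), array([102.3, 284.1]), np.float64(70.9)]
scene camera_head 0.63 609 [array([804.6,  19.7]), array([ 57. , 103.4]), np.float64(76.6)]
scene terminal_block 0.62 383 [array([ 538.4, -424.6]), array([115.9,  44.9]), np.float64(76.1)]
top cam at [ 0.52 -0.03  1.45] 486.4252311872845
top nest 0.64 2443 [array([ 463.3, -147.9]), array([276.3,  99.9]), np.float64(89.0)]
top panel 0.7 643 [array([ 459.9, -203.1]), array([ 42.5, 139.7]), np.float64(1.2)]
top panel_block 0.93 646 [array([ 461.5, -198.7]), array([ 41.4, 136.2]), np.float64(1.2)]
top lock 0.56 164 [array([465.8, -94.9]), array([19.9, 65.8]), np.float64(1.2)]
top lock_top 0.69 237 [array([465.7, -93.6]), array([76. , 25.6]), np.float64(88.4)]
top camera_stand 0.97 1453 [array([852.2,   8.7]), array([111. , 153.9]), np.float64(68.8)]
top camera_head 0.75 680 [array([815.7,  13.1]), array([57.8, 88.5]), np.float64(66.3)]
top terminal_block 0.81 457 [array([ 526.2, -423.4]), array([112. ,  35.4]), np.float64(77.2)]
```

View pics/all.png

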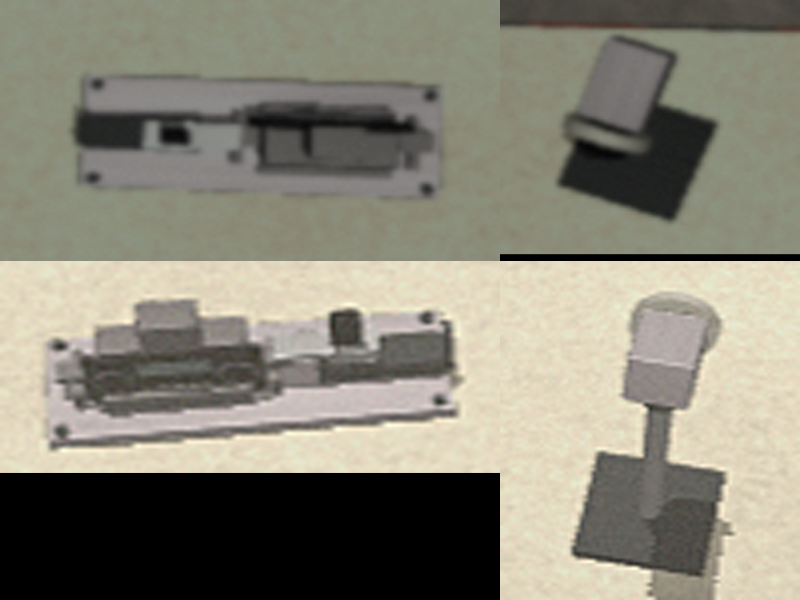

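Top crop: the plate is about 2° off the y axis and the knob stands at the +y end. Stand base corners are visible in both crops: scene pixels (285,281), (316,288), (311,318), (278,311) and top pixels (293,133), (282,164), (251,153). I'll fit these now.

```bash
cat > fit.py <<'E'
from rig import bot,imaging,finder
from h import *
from scipy.optimize import minimize
S=4
def hull(p):
    im=np.zeros((420*S,560*S),np.uint8)
    cv2.fillConvexPoly(im,cv2.convexHull(np.round((p+.5)*S).astype(np.int32)),1);return im
def box(x,y,z):return np.array([[a,b,c] for a in x for b in y for c in z])
def rt(P,x,y,a):
    c,s=np.cos(a),np.sin(a);return np.c_[x+c*P[:,0]-s*P[:,1],y+s*P[:,0]+c*P[:,1],P[:,2]]
D={c:imaging.capture(c) for c in("scene","top")}
nest=box((-.05,.05),(-.09,.185),(0,.012))
M={}
for c in D:
    m=np.asarray(finder.outline_of(c,"nest")[0]['pixels'],np.uint8)
    pts=np.vstack(cv2.findContours(m,0,1)[0]).reshape(-1,2)
    im=np.zeros((420,560),np.uint8);cv2.fillConvexPoly(im,cv2.convexHull(pts),1)
    M[c]=cv2.resize(im,None,fx=S,fy=S,interpolation=0)
def cost(q,cs):
    e=0
    for c in cs:
        h=hull(proj(D[c],rt(nest,*q*[.01,.01,.01])));e+=1-(h&M[c]).sum()/(h|M[c]).sum()
    return e
for cs in(("top",),("scene",),("top","scene")):
    q=minimize(cost,[46,-19.5,-1],args=(cs,),method='Nelder-Mead',options=dict(initial_simplex=[[46,-19.5,-1],[47,-19.5,-1],[46,-18.5,-1],[46,-19.5,3]]))
    print(cs,np.round(q.x*[10,10,.573],1),round(q.fun,3))
P=np.vstack([toplane(D['scene'],[(285,281.3),(316.25,287.8),(310.75,317.6),(278,311.1)],.012)])
T=toplane(D['top'],[(292.9,133.4),(281.7,164.2),(251,153.2)],.012)
print('scene base',np.round(P*1000).tolist(),P.mean(0),'top',np.round(T*1000).tolist(),(T[0]+T[2])/2)
for Q in (P,T):
    print([round(float(np.degrees(np.arctan2(*(b-a)[::-1])))%90,1) for a,b in zip(Q[:-1],Q[1:])])
for c in D:
    for n in ("lock_top","panel_block"):
        m=np.asarray(finder.outline_of(c,n)[0]['pixels']);g=D[c]['frame'].max(2);
    g=cv2.GaussianBlur(g,(0,0),.7)
    u=proj(D[c],[[.465,-.09,.079]])[0];print(c,'knob px guess',u)
    x0,y0=int(u[0])-12,int(u[1])-12;w=g[y0:y0+24,x0:x0+24]
    k=(w<45 if c=='top' else w<60).astype(np.uint8)
    n,l,st,ce=cv2.connectedComponentsWithStats(k)
    for i in range(1,n):
        if st[i,4]>8: print(st[i]+[x0,y0,0,0,0],toplane(D[c],ce[i]+[x0,y0],.079)*1000)
E
python3 fit.py
```

```text
('top',) [ 462.2 -196.4   -0.9] 0.034
('scene',) [ 458.5 -196.7   -1. ] 0.059
('top', 'scene') [ 460.2 -195.8   -1.2] 0.116
scene base [[765.0, -18.0], [800.0, 74.0], [893.0, 40.0], [860.0, -53.0]] [0.82931957 0.01078002] top [[857.0, -55.0], [763.0, -23.0], [794.0, 69.0]] [0.82531689 0.00715659]
[69.4, 70.2, 70.4]
[71.4, 71.4]
scene knob px guess [250.92547767 193.57990437]
[251 192   6   8  40] [[474.60896611 -81.70467647]]
top knob px guess [303.25312201 266.19556516]
[291 260  17  10  87] [[472.39547822 -76.36529334]]
```

```bash
cat >> h.py <<'E'
from scipy.spatial.transform import Rotation as Ro
def Rt(yaw,lean=0):
    """tool: y along frame x (panel x), z = -panel z, panel yawed & leaned back (deg)"""
    P=(Ro.from_euler('z',yaw,degrees=True)*Ro.from_euler('y',-lean,degrees=True)).as_matrix()
    return np.c_[P[:,1],P[:,0],-P[:,2]]
def row(s,p,R):
    A=np.array(s['tcp_rot']);
    d=A.T@(np.array(p)-s['position']);w=Ro.from_matrix(A.T@R).as_rotvec(degrees=True)
    return np.round(d,4).tolist()+np.round(w,2).tolist()
NO=np.array([.4615,-.196]);NY=-1.0
def nest(x,y):
    c,s=np.cos(np.radians(NY)),np.sin(np.radians(NY));return NO+[c*x-s*y,s*x+c*y]
E
cat > go.py <<'E'
import sys
from rig import bot
from h import *
s=bot.read_state();a=[float(v) for v in sys.argv[1:]]
print(s['time_s'],np.round(s['position'],4),row(s,a[:3],Rt(*a[3:])))
E
python3 go.py .465 -.079 .2 -1
```

```text
2.5 [0.1714 0.601  0.2395] [-0.4688, -0.5734, 0.0396, -0.0, 0.0, 75.09]
```

Units first: shifts go in shares of 60 cm and turns go in shares of 2 rad. So -0.5734 m / 0.6 = -0.9557, -0.4688 m / 0.6 = -0.7813, 75 degrees / 114.5916 = 0.6545.

play_rows(motion=[[[-0.7813,-0.9557,0.0667,0,0,0.6545],[-0.7813,-0.9557,0.0667,0,0,0.6545],[-0.7813,-0.9557,0.0667,0,0,0.6545],[-0.7813,-0.9557,0.0667,0,0,0.6545],[-0.7813,-0.9557,0.0667,0,0,0.6545],[-0.7813,-0.9557,0.0667,0,0,0.6545],[-0.7813,-0.9557,0.0667,0,0,0.6545],[-0.7813,-0.9557,0.0667,0,0,0.6545]]], fingers=0.06)

```text
time_s: 3.17
position: [0.3037, 0.2938, 0.2218]
tcp_rot: [[-0.284, 0.959, 0.001], [0.959, 0.284, 0.0], [0.0, 0.001, -1.0]]
force: [0.9, 0.9, 0.1]
opening: 0.694
grasp_force: 0.0
```

```bash
python3 go.py .465 -.079 .2 -1
```

```text
3.1667 [0.3037 0.2938 0.2218] [-0.4033, 0.0488, 0.0218, 0.06, -0.02, 17.48]
```

Converted, -0.403 m / 0.6 = -0.6717, 0.049 m / 0.6 = 0.0817, 17.5 degrees / 114.5916 = 0.1527.

play_rows(motion=[[[-0.6717,0.0817,0.0367,0,0,0.1527],[-0.6717,0.0817,0.0367,0,0,0.1527],[-0.6717,0.0817,0.0367,0,0,0.1527],[-0.6717,0.0817,0.0367,0,0,0.1527],[-0.6717,0.0817,0.0367,0,0,0.1527],[-0.6717,0.0817,0.0367,0,0,0.1527],[-0.6717,0.0817,0.0367,0,0,0.1527],[-0.6717,0.0817,0.0367,0,0,0.1527]]])

```text
time_s: 3.83
position: [0.4378, -0.0115, 0.2037]
tcp_rot: [[0.013, 1.0, 0.001], [1.0, -0.013, -0.0], [-0.0, 0.001, -1.0]]
force: [0.6, 0.6, -1.0]
opening: 0.689
grasp_force: 0.0
```

```bash
python3 go.py .465 -.079 .2 -1
```

```text
3.8333 [ 0.4378 -0.0115  0.2037] [-0.0671, 0.028, 0.0038, 0.05, 0.0, 0.25]
```

Converted, -0.067 m / 0.6 = -0.1117, 0.028 m / 0.6 = 0.0467, 0.25 degrees / 114.5916 = 0.0022.

play_rows(motion=[[[-0.1117,0.0467,0.0067,0,0,0.0022],[-0.1117,0.0467,0.0067,0,0,0.0022],[-0.1117,0.0467,0.0067,0,0,0.0022],[-0.1117,0.0467,0.0067,0,0,0.0022]]])

```text
time_s: 4.17
position: [0.465, -0.0783, 0.1995]
tcp_rot: [[0.02, 1.0, 0.0], [1.0, -0.02, 0.0], [0.0, 0.0, -1.0]]
force: [-1.3, 1.1, -0.5]
opening: 0.69
grasp_force: 0.0
```

```bash
cat > w.py <<'E'
from rig import bot,imaging,finder
from h import *
import sys
d=imaging.capture("wrist");cv2.imwrite(f'pics/{sys.argv[1]}.png',d['frame'][:,:,::-1])
K=np.array(d['camera_matrix']);s=bot.read_state();print(s['time_s'],s['position'],K[0],K[1])
def fish(d,X):
    p=np.atleast_2d(X)@np.array(d['R']).T+d['t'];r=np.hypot(p[:,0],p[:,1]);th=np.arctan2(r,p[:,2])
    return np.c_[K[0,0]*th*p[:,0]/r+K[0,2],K[1,1]*th*p[:,1]/r+K[1,2]]
print('cam',-np.array(d['R']).T@d['t'])
for n,(x,y,z) in dict(knob=(0,.118,.079),block=(0,0,.099),c1=(.05,.185,.012),c2=(-.05,.185,.012),c3=(.05,-.09,.012),c4=(-.05,-.09,.012)).items():
    print(n,np.round(fish(d,np.r_[nest(x,y),z])[0]))
for n in("lock_top","panel_block"):
    print(n,[(np.round(x['at'],3).tolist(),round(x['confidence'],2)) for x in finder.recognise("wrist",n)[:2]])
E
python3 w.py w1
```

```text
4.2167 [ 0.46386834 -0.07673626  0.19933787] [325.1922621    0.         277.45314265] [  0.         325.1922621  210.27170714]
cam [ 0.46660615 -0.00545398  0.34400028]
knob [275. 208.]
block [276. 336.]
c1 [324. 127.]
c2 [226. 128.]
c3 [315. 349.]
c4 [238. 349.]
lock_top [([0.465, -0.087, 0.046], 0.83), ([0.458, -0.172, 0.062], 0.48)]
panel_block [([0.462, -0.18, 0.062], 0.59)]
```

View pics/w1.png

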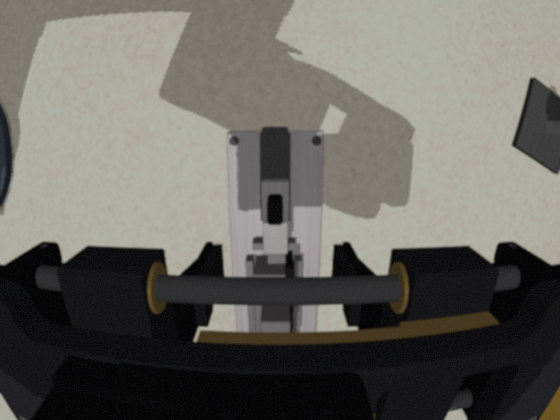

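The knob top shows at (274,208), as predicted (275,208), and the plate corners match too. Descending on the knob.

```bash
python3 go.py .4635 -.078 .072 -1
```

```text
4.3167 [ 0.4633 -0.0753  0.1994] [-0.0028, 0.0004, 0.1274, -0.08, -0.05, 0.1]
```

Converted, 0.128 m / 0.6 = 0.2133, 0.08 m / 0.6 = 0.1333.

play_rows(motion=[[[0,0,0.0667,0,0,0],[0,0,0.1333,0,0,0],[0,0,0.1833,0,0,0],[0,0,0.2133,0,0,0],[0,0,0.2133,0,0,0]]])

```text
time_s: 4.73
position: [0.4615, -0.0741, 0.0687]
tcp_rot: [[0.014, 1.0, -0.008], [1.0, -0.014, 0.003], [0.003, -0.008, -1.0]]
force: [0.9, -0.2, 0.4]
opening: 0.69
grasp_force: 0.0
```

play_rows(motion=[[[0,0,0,0,0,0],[0,0,0,0,0,0],[0,0,0,0,0,0],[0,0,0,0,0,0],[0,0,0,0,0,0],[0,0,0,0,0,0]]], fingers=0.0)

```text
time_s: 5.23
position: [0.4648, -0.0768, 0.0724]
tcp_rot: [[0.017, 1.0, 0.002], [1.0, -0.017, -0.001], [-0.001, 0.002, -1.0]]
force: [-0.6, -0.1, 0.3]
opening: 0.321
grasp_force: 0.0
```

play_rows(motion=[[[0,0,0,0,0,0],[0,0,0,0,0,0],[0,0,0,0,0,0],[0,0,0,0,0,0],[0,0,0,0,0,0],[0,0,0,0,0,0]]])

```text
time_s: 5.73
position: [0.4631, -0.0765, 0.0717]
tcp_rot: [[0.017, 1.0, -0.002], [1.0, -0.017, 0.001], [0.0, -0.002, -1.0]]
force: [-4.5, -0.3, 5.7]
opening: 0.156
grasp_force: 30.0
```

Converted, 0.049 m / 0.6 = 0.0817, 0.046 m / 0.6 = 0.0767.

play_rows(motion=[[[0.0133,0,0,0,0,0],[0.0267,0,0,0,0,0],[0.04,0,0,0,0,0],[0.05,0,0,0,0,0],[0.06,0,0,0,0,0],[0.07,0,0,0,0,0],[0.0767,0,0,0,0,0],[0.0817,0,0,0,0,0]]])

```text
time_s: 6.4
position: [0.4641, -0.0321, 0.0717]
tcp_rot: [[0.008, 1.0, -0.003], [1.0, -0.008, -0.008], [-0.008, -0.003, -1.0]]
force: [-12.7, -40.1, 2.8]
opening: 0.155
grasp_force: 30.0
```

play_rows(motion=[[[0.0017,0,0,0,0,0],[0.0033,0,0,0,0,0],[0.0033,0,0,0,0,0],[0.0033,0,0,0,0,0]]])

```text
time_s: 6.73
position: [0.4641, -0.0321, 0.0717]
tcp_rot: [[0.01, 1.0, -0.003], [1.0, -0.01, -0.009], [-0.009, -0.003, -1.0]]
force: [-11.6, -33.2, 4.0]
opening: 0.158
grasp_force: 30.0
```

Converted, -0.002 m / 0.6 = -0.0033, -0.001 m / 0.6 = -0.0017.

play_rows(motion=[[[-0.0017,0,0,0,0,0],[-0.0033,0,0,0,0,0],[-0.0033,0,0,0,0,0],[-0.0033,0,0,0,0,0],[-0.0033,0,0,0,0,0],[-0.0033,0,0,0,0,0],[-0.0033,0,0,0,0,0]]], fingers=0.065)

```text
time_s: 7.32
position: [0.4652, -0.0272, 0.0715]
tcp_rot: [[0.016, 1.0, 0.0], [1.0, -0.016, 0.0], [0.0, 0.0, -1.0]]
force: [0.2, -1.0, 0.6]
opening: 0.602
grasp_force: 0.0
```

Converted, -0.13 m / 0.6 = -0.2167, -0.11 m / 0.6 = -0.1833.

play_rows(motion=[[[0,0,-0.05,0,0,0],[0,0,-0.1167,0,0,0],[0,0,-0.1833,0,0,0],[0,0,-0.2167,0,0,0],[0,0,-0.2167,0,0,0],[0,0,-0.2167,0,0,0]]])

```text
time_s: 7.82
position: [0.4658, -0.0275, 0.2027]
tcp_rot: [[0.016, 1.0, 0.003], [1.0, -0.016, -0.001], [-0.001, 0.003, -1.0]]
force: [-0.5, -0.2, 0.4]
opening: 0.745
grasp_force: 0.0
```

```bash
python3 w.py w2; python3 go.py .4615 -.196 .2 -1
```

```text
7.8667 [ 0.4647598  -0.02728035  0.2014262 ] [325.1922621    0.         277.45314265] [  0.         325.1922621  210.27170714]
cam [0.4666415  0.04548651 0.34715889]
knob [275. 261.]
block [275. 372.]
c1 [323. 176.]
c2 [227. 175.]
c3 [311. 374.]
c4 [239. 374.]
lock_top [([0.468, -0.047, 0.046], 0.97), ([0.462, -0.155, 0.061], 0.39)]
panel_block []
7.9667 [ 0.464  -0.0272  0.2002] [-0.1688, 0.0003, 0.0001, -0.18, -0.05, 0.05]
```

View pics/w2.png

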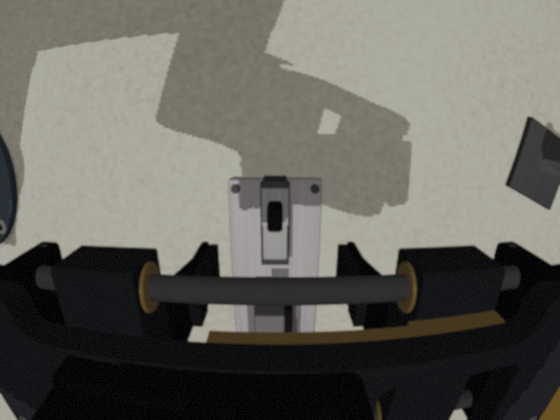

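Knob now at (275,216), next to the plate's end edge (v≈178): lock open. Moving over the block.

Converted, -0.17 m / 0.6 = -0.2833, -0.168 m / 0.6 = -0.28.

play_rows(motion=[[[-0.0667,0,0,0,0,0],[-0.1333,0,0,0,0,0],[-0.2,0,0,0,0,0],[-0.25,0,0,0,0,0],[-0.28,0,0,0,0,0],[-0.2833,0,0,0,0,0],[-0.2833,0,0,0,0,0]]])

```text
time_s: 8.55
position: [0.4615, -0.198, 0.1999]
tcp_rot: [[0.019, 1.0, -0.003], [1.0, -0.019, 0.002], [0.002, -0.003, -1.0]]
force: [0.1, 0.2, 0.3]
opening: 0.747
grasp_force: 0.0
```

```bash
python3 w.py w3; python3 - <<'E'
import cv2,numpy as np
f=cv2.imread('pics/w3.png')[140:260,200:360]
cv2.imwrite('pics/w3c.png',np.clip(cv2.resize(f,None,fx=5,fy=5,interpolation=2)*1.5,0,255))
E
python3 go.py .4615 -.196 .092 -1
```

```text
8.6 [ 0.46128694 -0.19681005  0.20003378] [325.1922621    0.         277.45314265] [  0.         325.1922621  210.27170714]
cam [ 0.46345114 -0.12551495  0.34456661]
knob [277.  64.]
block [277. 213.]
c1 [326.  15.]
c2 [228.  16.]
c3 [321. 268.]
c4 [233. 268.]
lock_top [([0.463, -0.054, 0.05], 0.77), ([0.466, -0.109, 0.009], 0.57)]
panel_block [([0.464, -0.185, 0.063], 0.87)]
8.7 [ 0.4616 -0.1959  0.2006] [-0.0003, 0.0002, 0.1086, -0.14, -0.12, 0.09][ WARN:0@0.077] global loadsave.cpp:1063 imwrite_ Unsupported depth image for selected encoder is fallbacked to CV_8U.
```

View pics/w3c.png

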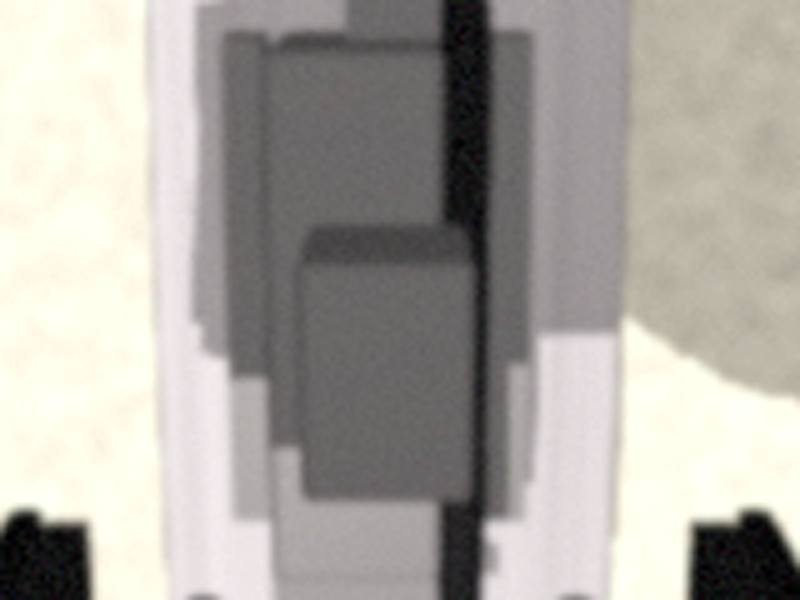

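The block top spans (260..294, 192..240), centred at (277,216), which puts it on the tool centre in x and 2 mm towards -y. Descending to grasp.

Converted, 0.11 m / 0.6 = 0.1833, -0.002 m / 0.6 = -0.0033.

play_rows(motion=[[[-0.0033,0,0.0667,0,0,0],[-0.0033,0,0.125,0,0,0],[-0.0033,0,0.1667,0,0,0],[-0.0033,0,0.1833,0,0,0],[-0.0033,0,0.1833,0,0,0]]])

```text
time_s: 9.12
position: [0.4609, -0.1974, 0.0895]
tcp_rot: [[0.015, 1.0, -0.005], [1.0, -0.015, 0.004], [0.004, -0.005, -1.0]]
force: [0.7, 0.1, -0.2]
opening: 0.75
grasp_force: 0.0
```

play_rows(motion=[[[0,0,0,0,0,0],[0,0,0,0,0,0],[0,0,0,0,0,0],[0,0,0,0,0,0],[0,0,0,0,0,0],[0,0,0,0,0,0],[0,0,0,0,0,0],[0,0,0,0,0,0]]], fingers=0.0)

```text
time_s: 9.78
position: [0.4622, -0.1997, 0.092]
tcp_rot: [[0.017, 1.0, 0.0], [1.0, -0.017, -0.0], [-0.0, 0.0, -1.0]]
force: [-0.9, -0.6, 3.8]
opening: 0.32
grasp_force: 29.8
```

Converted, -0.015 m / 0.6 = -0.025, -0.01 m / 0.6 = -0.0167.

play_rows(motion=[[[0,0,0,0,0,0],[0,0,0,0,0,0],[0,0,-0.005,0,0,0],[0,0,-0.01,0,0,0],[0,0,-0.0167,0,0,0],[0,0,-0.025,0,0,0]]])

```text
time_s: 10.28
position: [0.462, -0.1993, 0.1064]
tcp_rot: [[0.017, 1.0, -0.001], [1.0, -0.017, 0.001], [0.001, -0.001, -1.0]]
force: [-0.4, -0.7, -4.4]
opening: 0.316
grasp_force: 29.8
```

```bash
cat >> h.py <<'E'
def final(bc=(.8275,.009),yaw=-19.3,lean=20.05):
    c,s=np.cos(np.radians(yaw)),np.sin(np.radians(yaw))
    L=np.r_[np.array(bc)-.055*np.array([c,s]),.259]
    R=Rt(yaw,lean);P=np.c_[R[:,1],R[:,0],-R[:,2]]
    return L,L-.2*P[:,0]+P@[-.018,0,.0515],R
E
cat > fin.py <<'E'
from rig import bot
from h import *
L,p,R=final();s=bot.read_state();print(s['time_s'],L,p,s['position'],row(s,p,R),s['force'])
E
python3 fin.py
```

```text
10.2833 [0.77559095 0.02717829 0.259     ] [0.56564799 0.10069927 0.23263965] [ 0.46195255 -0.19934466  0.10636953] [0.3019, 0.0985, -0.1261, -19.95, -3.24, 18.14] [-0.41022732 -0.67705901 -4.35676091]
```

Converted, -0.145 m / 0.6 = -0.2417, -0.14 m / 0.6 = -0.2333.

play_rows(motion=[[[0,0,-0.025,0,0,0],[0,0,-0.0583,0,0,0],[0,0,-0.1,0,0,0],[0,0,-0.15,0,0,0],[0,0,-0.2,0,0,0],[0,0,-0.2333,0,0,0],[0,0,-0.2417,0,0,0],[0,0,-0.2417,0,0,0]]])

```text
time_s: 10.95
position: [0.4629, -0.2, 0.2531]
tcp_rot: [[0.017, 1.0, 0.003], [1.0, -0.017, -0.002], [-0.002, 0.003, -1.0]]
force: [0.8, 0.0, -3.5]
opening: 0.319
grasp_force: 29.8
```

```bash
python3 fin.py
```

```text
10.95 [0.77559095 0.02717829 0.259     ] [0.56564799 0.10069927 0.23263965] [ 0.46288698 -0.19997794  0.25306528] [0.3024, 0.0977, 0.0201, -19.67, -3.11, 18.17] [ 0.81474142  0.03106251 -3.5302636 ]
```

Converted, 0.24 m / 0.6 = 0.4, 0.08 m / 0.6 = 0.1333, -15.6 degrees / 114.5916 = -0.1361.

play_rows(motion=[[[0.025,0.0083,0.0017,-0.0087,-0.0013,0.0087],[0.075,0.0242,0.005,-0.0262,-0.0044,0.0236],[0.1333,0.0433,0.0083,-0.0454,-0.007,0.0419],[0.1917,0.0617,0.0133,-0.0654,-0.0105,0.0602],[0.25,0.08,0.0167,-0.0846,-0.0131,0.0785],[0.3083,0.1,0.02,-0.1047,-0.0166,0.0969],[0.3583,0.115,0.0233,-0.1222,-0.0192,0.1126],[0.4,0.1292,0.0267,-0.1361,-0.0218,0.1257]]])

```text
time_s: 11.62
position: [0.5416, 0.0416, 0.2328]
tcp_rot: [[0.268, 0.929, 0.255], [0.963, -0.256, -0.08], [-0.009, 0.267, -0.964]]
force: [-0.1, -0.5, -3.5]
opening: 0.321
grasp_force: 29.8
```

```bash
python3 fin.py
```

```text
11.6167 [0.77559095 0.02717829 0.259     ] [0.56564799 0.10069927 0.23263965] [0.54158366 0.04160515 0.23276623] [0.0634, 0.0072, 0.0015, -4.56, -0.66, 3.73] [-0.10829301 -0.4923212  -3.45369078]
```

Converted, 0.063 m / 0.6 = 0.105, 0.0015 m / 0.6 = 0.0025, -4.5 degrees / 114.5916 = -0.0393.

play_rows(motion=[[[0.0333,0.0042,0.0008,-0.0131,-0.0017,0.0105],[0.0633,0.0075,0.0017,-0.0244,-0.0035,0.0192],[0.0867,0.01,0.002,-0.0332,-0.0048,0.0271],[0.1,0.0117,0.0025,-0.0375,-0.0057,0.0314],[0.105,0.0117,0.0025,-0.0393,-0.0057,0.0323],[0.105,0.0117,0.0025,-0.0393,-0.0057,0.0323]]])

```text
time_s: 12.12
position: [0.5658, 0.0986, 0.2331]
tcp_rot: [[0.328, 0.888, 0.322], [0.945, -0.308, -0.113], [-0.001, 0.342, -0.94]]
force: [-0.2, -0.9, -3.5]
opening: 0.323
grasp_force: 29.8
```

```bash
cat > chk.py <<'E'
from rig import bot,imaging,finder
from h import *
L,p,R=final();s=bot.read_state()
print(s['time_s'],s['position'],row(s,p,R),s['grasp_force'],np.round(s['force'],1))
P0=np.c_[R[:,1],R[:,0],-R[:,2]];face=L-.2*P0[:,0]
A=np.array(s['tcp_rot']);Pm=np.c_[A[:,1],A[:,0],-A[:,2]];fm=s['position']+Pm@[.018,0,-.0515]
print('face in cam frame (FK)',np.round(P0.T@(fm-L)*1000,1))
out=[]
for c in("scene","top"):
    d=imaging.capture(c);f=d['frame'][:,:,::-1].copy()
    q=proj(d,[L]+[fm+Pm@[0,y,z] for y,z in((-.06,-.0275),(.06,-.0275),(.06,.0275),(-.06,.0275))])
    print(c,np.round(q).tolist())
    for n in("panel_face","panel","camera_head","lock_top"): print(c,n,[(np.round(x['at'],3).tolist(),round(x['confidence'],2)) for x in finder.recognise(c,n)[:1]])
    u=q[0].astype(int);k=(slice(u[1]-50,u[1]+62),slice(u[0]-90,u[0]+60)) if c=='scene' else (slice(u[1]-50,u[1]+90),slice(u[0]-70,u[0]+80))
    k=(slice(max(0,k[0].start),k[0].stop),k[1]);g=cv2.resize(f[k],None,fx=4,fy=4,interpolation=2)
    for v in q: cv2.circle(g,tuple(int(t) for t in (v+.5-[k[1].start,k[0].start])*4),2,(0,0,255),-1)
    out.append(cv2.resize(g,(400,int(g.shape[0]*400/g.shape[1]))))
h=max(o.shape[0] for o in out);o=np.hstack([cv2.copyMakeBorder(o,0,h-o.shape[0],0,0,0) for o in out]);cv2.imwrite('pics/chk.png',np.clip(o.astype(float)*1.4,0,255).astype(np.uint8))
E
python3 chk.py
```

```text
12.1167 [0.56584654 0.09855791 0.23306967] [0.002, -0.001, 0.0001, -0.07, 0.03, 0.16] 29.828302916139364 [-0.2 -0.9 -3.5]
face in cam frame (FK) [-1.991e+02 -1.900e+00  1.000e-01]
scene [[304.0, 241.0], [292.0, 205.0], [331.0, 211.0], [334.0, 196.0], [294.0, 189.0]]
scene panel_face [([0.592, 0.091, 0.2], 0.65)]
scene panel [([0.592, 0.092, 0.198], 0.67)]
scene camera_head [([0.825, 0.007, 0.291], 0.94)]
scene lock_top [([0.468, -0.042, 0.046], 0.77)]
top [[262.0, 142.0], [261.0, 220.0], [219.0, 204.0], [213.0, 209.0], [258.0, 226.0]]
top panel_face [([0.576, 0.056, 0.199], 0.56)]
top panel [([0.578, 0.051, 0.2], 0.6)]
top camera_head [([0.807, 0.014, 0.297], 0.63)]
top lock_top []
```

View pics/chk.png

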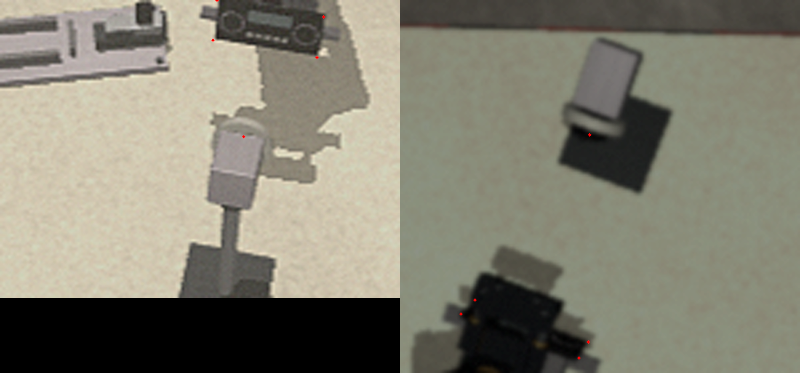

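The projected face corners, red dots such as (213,40) and (317,57), lie on the real panel. The lens dot falls on the lens, and the lock knob is at its end. I'll let it settle, then hand in.

play_rows(motion=[[[0,0,0,0,0,0],[0,0,0,0,0,0],[0,0,0,0,0,0],[0,0,0,0,0,0],[0,0,0,0,0,0],[0,0,0,0,0,0]]])

```text
time_s: 13.12
position: [0.5675, 0.0979, 0.2354]
tcp_rot: [[0.33, 0.886, 0.327], [0.944, -0.309, -0.114], [0.0, 0.346, -0.938]]
force: [0.4, -0.8, -2.7]
opening: 0.32
grasp_force: 29.8
```

```bash
python3 fin.py; python3 -c "
from rig import bot
print(bot.hand_in())"
```

```text
13.1167 [0.77559095 0.02717829 0.259     ] [0.56564799 0.10069927 0.23263965] [0.56753748 0.09788887 0.23543609] [0.002, -0.0035, 0.0017, 0.22, -0.04, 0.05] [ 0.37724704 -0.78207123 -2.73669624]
the job is handed in; nothing more can be done
None
```

I slid the lock to its end stop and lifted the panel out. It is held still in front of the inspection camera, with its face about 4 mm from the target point by my own measurements. I handed the job in at about 13 s; no verdict came back.

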